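# Power up and start the plate reader

## Task

Start the plate reader by pressing and pushing with closed fingers only, in this order: rock the switch on top of the voltage regulator right over to its other side, push the reader's loading carriage fully home, press the round key of the loose control pad down until it stays in, and last press the pad's long bar key fully down for a moment and let it go. Leave the pad lying where it is, do not press its square key, lift nothing, and leave the other things on the bench where they stand.

Things in the scene. Friction and masses are not known exactly. Their poses are not given: they have to be found in the camera images.
- regulator: voltage regulator, a fixed dark metal box 160 (x) by 110 (y) by 95 mm high. Origin: centre of its underside; z up. It stands to the left or to the right of the reader
- rocker_pivot (a point): hinge line of the regulator's rocker switch, a fixed point 108 mm above the bench; axes as the regulator's. The rocker is a grey slab 44 mm long (x) by 26 mm wide (y) by 8 mm thick, centred on this point, above a black plate whose top is 11 mm below this point
- rocker (a joint): angle of the rocker about the regulator's y axis: 0 = off (it starts at 0 to 0.04), the end on the regulator's +x side (away from the robot) stands up, its upper edge about 9 mm above the pivot; 0.52 rad = right over, that end down, about 2 mm below the pivot at its upper edge. Pressing that end down turns it on; it needs about 1.5 N at the very end of the slab, more nearer the pivot (0.02 N m of friction), and it stays where it is left
- reader: low white plate reader, a fixed box 170 (x) by 180 (y) by 70 mm high. Origin: centre of its underside; its front faces its own -x
- carriage_front (a point): centre of the flat front face of the loading carriage, 26 mm above the bench; moves with the carriage; axes as the reader's. The carriage's front block is 110 mm wide (y), 36 mm high (8 to 44 mm above the bench) and 20 mm thick; behind it is a thin tray with a microplate, all one piece
- carriage (a joint): how far the carriage stands out of the reader along the reader's -x, in m: 0 = fully home (stop, the back of the front block meets the reader's face), 0.065 = fully out. About 2.5 N of friction, stays where it is left; push on the front face along the reader's +x
- pad: loose white control pad, about 0.4 to 0.7 kg, 100 (x) by 170 (y) by 30 mm high, lying flat on the bench. Origin: centre of its underside; z up. It stands on the other side of the reader from the regulator. Its three grey keys stand 8 mm proud in a row along y
- round_key_top (a point): centre of the top of the round key (28 mm diameter), the middle key, 38 mm above the bench when up; moves with the key; axes as the pad's
- round_key (a joint): how far the round key is pressed: 0 = up, 0.005 m = fully down. Needs about 2.5 N (friction) and stays down once pressed
- bar_key_top (a point): centre of the top of the long bar key (50 mm along y, 22 mm along x) at the pad's -y end, 58 mm from the round key, 38 mm above the bench when up; axes as the pad's
- bar_key (a joint): how far the bar key is pressed: 0 = up, 0.005 m = fully down. Springs back; 1.5 N to start moving, 4 N fully down
- square_key_top (a point): centre of the top of the square key (24 by 24 mm) at the pad's +y end, 48 mm from the round key: not to be pressed
- square_key (a joint): how far the square key is pressed: 0 = up, 0.005 m = fully down; springs back, as the bar key
- jar: loose amber jar, 38 mm diameter, 45 mm high, in front of the reader on the left; leave it. Origin: centre of its underside
- tubebox: loose small tube box, 41 by 41 by 39 mm high, in front of the reader on the right; leave it. Origin: centre of its underside
- reagent: loose amber bottle, 60 mm diameter, 130 mm high, beyond on the right; leave it. Origin: centre of its underside
- tipbox: loose tip box, 77 by 62 by 67 mm high, beyond on the left; leave it. Origin: centre of its underside
- mouse: loose computer mouse, 105 by 60 by 23 mm high, at the right edge; leave it. Origin: under its centre
- tuberack: loose white open rack, 120 by 70 by 45 mm high, at the left edge; leave it. Origin: centre of its underside

How it is judged:
On the way, in this order (a step that is already met when the one before it is completed fails the run):
1. the regulator's rocker is right over (value of joint rocker above 0.42 rad), for 0.1 s.
2. the carriage is fully home (value of joint carriage below 0.004 m), for 0.1 s.
3. the round key is down (value of joint round_key above 0.0038 m), for 0.1 s.
4. the bar key is pressed fully down (value of joint bar_key above 0.0038 m), for 0.1 s.
At the end, for the whole second after the job is handed in: rocker beyond 0.42 of its 0.52 rad, carriage within 4 mm of home, round key at least 3.8 of its 5 mm down, bar and square keys up, the pad flat, at rest and within 30 mm of where it lay, every bystander within 20 mm of where it stood (value of joint rocker above 0.42 rad and value of joint carriage below 0.004 m and value of joint round_key above 0.0038 m and value of joint each of bar_key, square_key below 0.0015 m and distance of pad from where it was at the start of the episode below 0.03 m and angle between pad's own z axis and vertical below 0.06 rad and linear speed of pad below 0.01 m/s and distance of each of jar, tubebox, reagent, tipbox, mouse, tuberack from where it was at the start of the episode below 0.02 m); the robot touches nothing.
It fails at once if a step is done before its turn: the carriage home while the rocker is off, or the round key pressed before the rocker is over and the carriage home ((value of joint carriage below 0.004 m and value of joint rocker below 0.4 rad) or (value of joint round_key above 0.002 m and (value of joint rocker below 0.4 rad or value of joint carriage above 0.006 m))).
It fails at once if the bar key is pressed before the other three steps are done (value of joint bar_key above 0.002 m and (value of joint rocker below 0.4 rad or value of joint carriage above 0.006 m or value of joint round_key below 0.0034 m)).
It fails at once if the square key is pressed (over 2 mm) (value of joint square_key above 0.002 m).
It fails at once if the pad is lifted (over 10 mm), tipped or shifted more than 30 mm (height (world z) of pad above 0.01 m or angle between pad's own z axis and vertical above 0.2 rad or distance of pad from where it was at the start of the episode above 0.03 m).
It fails at once if a bystander is shifted or lifted by more than 20 mm (distance of any of jar, tubebox, reagent, tipbox, mouse, tuberack from where it was at the start of the episode above 0.02 m).
It also fails if it takes over 61 s, if anything falls off the work surface, if the arm or the gripper's body presses on something with over 40 N, if the wrist force passes 120 N, or if a joint passes its speed limit or range.

## Robot

A 7-joint arm with a two-finger parallel gripper is mounted at the origin on the work surface. World frame = base frame: x ahead of the robot, y to its left, z up, the work surface at z = 0. Lengths are in m, angles in rad, forces in N, time in s.
With the tool pointing down it reaches from about 0.425 to 0.925 m from the base axis. Payload 6.8 kg.
Tool frame: the origin (TCP) lies midway between the tips of the shut fingers; the grasp point (between the pads) lies 19 mm behind it (manip.grip_point_offset is the distance from the TCP to the grasp point, in m); x points along the fingers, z is the direction in which the jaws open and shut, and the axes are right-handed (so a half turn about x gives the same grasp; the last joint's range is limited). The gripper opens to 88 mm and grips with 3 to 60 N. Pads are 20 mm wide; open, the fingers measure 115 mm over their backs; the gripper's body (75 mm by 178 mm) begins 61 mm behind the grasp point.
Start: joints at [1.063, 0.477, 0.022, 1.555, -0.011, 1.109, -0.083], TCP at [0.263, -0.622, 0.223] pointing down, gripper open.
Joint ranges: [-2.96, 2.96], [-0.34, 2.1], [-1.41, 1.46], [0.24, 2.44], [-1.37, 4.51], [0.17, 1.92], [-2.96, 2.96]. Speed limits (rad/s): [2.39, 2.39, 3.14, 3.14, 3.14, 3.14, 3.14].

## Interface

Orientations are given as a unit quaternion [w, x, y, z].
In Python, from plant import manip, get_image, workorder gives the robot as it stands. The module is installed in compiled form; this text tells all that it offers.
- The arm moves only by the tool jog_arm, never from a script. Its argument "plan" is text: rows parted by semicolons, each of 7 numbers parted by spaces: the turn, a rotation vector about the tool's x, y, z in rad, then the shift along the tool's x, y, z in cm, then the opening, from -1 (shut) to 1 (fully open). A call has 1 to 8 rows; each row shifts and turns the commanded pose from where the row before left it, along the tool's axes as they then stand; what a row does not reach is not made up. A row lasts 1/8 s, in which the tool goes at most 62.5 mm and 10.7 degrees, less where a joint would pass 70% of its speed; a pose out of reach is approached as far as the arm can. A call with a gripper value outside its range is refused whole. The fingers move at their own pace and stop on an object; "force" is the grip in N (left out, the last holds). Time passes only in rows, so rows that do not move let the fingers close. It gives the time, the measured TCP pose, the force and the opening at its end, in the units of the state.
- manip.sense(): the state, without advancing time (a new reading comes with each control period).
- get_image(name): name is "side" or "top"; returns a dict with "frame" (384x512x3 uint8, red, green, blue), "fx", "fy", "cx", "cy" (pixels), "R" (3x3) and "t" (3): a world point X has camera coordinates R X + t. Camera axes: x right, y down, z forward; pixel columns grow to the right and rows downward; lengths in m; the calibration is good to about 2 mm. A picture is of the moment at which its call begins. There is no depth.
- workorder.sign_off(): hands the job in, once; it reports no verdict.
The state is a dict: "time": time; "q": joint angles; "joint_vel": joint speeds; "joint_torque": joint torques, N m; "eef_pos": TCP position; "eef_rot": TCP orientation; "wrist_force": force on the tool from outside, world axes, zero at the start; "ft_torque": the same for the moment, N m; "grip_width": finger opening in m.
Only numpy, scipy, OpenCV 4.12 (cv2) and the standard library are available. Lean on these libraries where they do the work, as an engineer would, in place of code of your own. Each camera call takes 0.05 s, during which the arm holds its last target. There are 200 camera calls.

## Working session

There is one attempt and no reset: what is moved stays moved. The work goes in short steps, Python scripts to look and compute and a tool call to move; the robot and the scene stay as the last step left them, time stands still between calls to the robot, and variables do not carry over. Pictures are saved under pics/ and viewed, about 8 in all and at most 12, crops included, and the job is handed in when it is done.

Besides the shell and the picture viewer there is one more tool, called after "Call:" as name(argument=value, ...), one argument or row to a line, values as JSON. jog_arm: Moves the arm, as the interface text tells. Its arguments: {"type":"object","properties":{"plan":{"type":"string"},"force":{"type":"number"}},"required":["plan"]}

```bash
mkdir -p pics
cat > h.py <<'E'
import numpy as np, cv2
from plant import manip, get_image, workorder
def cam(n):
    d=get_image(n); d={k:(np.array(v) if k in('R','t','frame') else v) for k,v in d.items()}; return d
def ray(d,u,v,z):
    r=d['R'].T@np.array([(u-d['cx'])/d['fx'],(v-d['cy'])/d['fy'],1]); c=-d['R'].T@d['t']
    return c+r*(z-c[2])/r[2]
def proj(d,X):
    p=d['R']@np.array(X)+d['t']; return d['fx']*p[0]/p[2]+d['cx'],d['fy']*p[1]/p[2]+d['cy']
E
python3 - <<'E'
from h import *
import pickle
D={n:cam(n) for n in('top','side')}
pickle.dump(D,open('D.pkl','wb'))
for n,d in D.items():
    cv2.imwrite(f'pics/{n}0.png',cv2.resize(d['frame'][:,:,::-1],(800,600),interpolation=cv2.INTER_CUBIC))
    print(n,-d['R'].T@d['t'],d['fx'],d['R'].round(2).tolist())
s=manip.sense();print(s)
E
```

```text
top [0.22160684 0.01072566 1.63140826] 481.111646173024 [[-0.01, -1.0, 0.0], [-0.98, 0.01, -0.22], [0.22, -0.0, -0.98]]
side [-0.23452429  0.76101943  0.75612473] 382.2624276786399 [[-0.69, -0.72, 0.01], [-0.38, 0.36, -0.85], [0.61, -0.59, -0.53]]
{'time': 0.1, 'q': array([ 1.06289929,  0.47769982,  0.02234827,  1.55627249, -0.0114623 ,
        1.10928994, -0.08308508]), 'joint_vel': array([-0.00091183, -0.00059474,  0.00116288, -0.00183929, -0.00017707,
       -0.0006635 ,  0.00042366]), 'joint_torque': array([ 5.81595901e-03, -5.84087312e+01,  1.54072903e+00, -2.73309785e+01,
       -5.41199686e-02,  1.31164229e-02,  5.81619429e-05]), 'eef_pos': array([ 0.26251581, -0.62131745,  0.22182469]), 'eef_rot': array([ 0.5888567 ,  0.39100097,  0.58981816, -0.39048761]), 'wrist_force': array([-0.15986462, -0.01265674, -0.13634665]), 'ft_torque': array([-0.00348485, -0.01229036,  0.0004852 ]), 'grip_width': 0.08787860455994737}
```

View pics/top0.png

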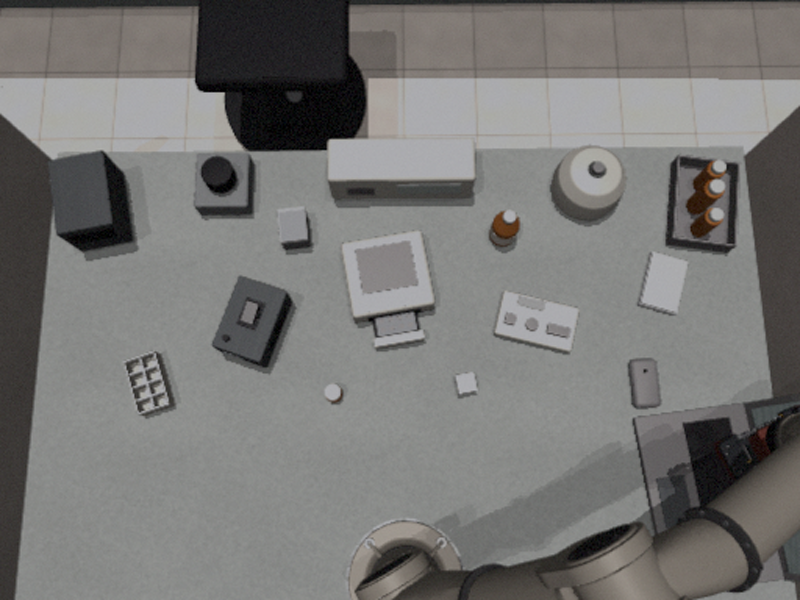

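View pics/side0.png

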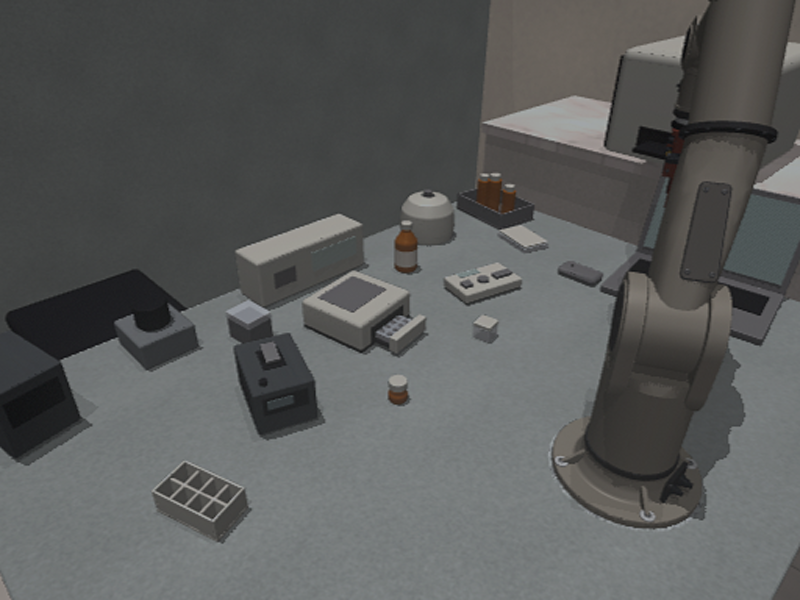

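The top view (800x600) shows the regulator at left, with its rocker at about (250,312). The reader's carriage front is at (399,338). The pad is at right: square key (511,318), round key (532,324), bar key (558,329). Next I'll measure with masks.

Run:
```python
from h import *
import pickle
D=pickle.load(open('D.pkl','rb'));d=D['top'];f=d['frame'];g=cv2.cvtColor(f,cv2.COLOR_RGB2GRAY)
s=.64
def comp(mask,box,name,zs,amin=8):
    x0,y0,x1,y1=[int(b*s) for b in box]
    m=mask[y0:y1,x0:x1].astype(np.uint8)
    for c in cv2.findContours(m,cv2.RETR_CCOMP,cv2.CHAIN_APPROX_NONE)[0]:
        a=cv2.contourArea(c)
        if a<amin: continue
        r=cv2.minAreaRect(c); b=cv2.boxPoints(r)+[x0,y0]
        P=np.array([ray(d,*p,zs)[:2] for p in b]); C=P.mean(0)
        e=[P[1]-P[0],P[2]-P[1]]
        print(name,a,'px',b.mean(0).round(1),'C',C.round(4),'sz',[np.linalg.norm(v).round(3) for v in e],'ang',[np.degrees(np.arctan2(v[1],v[0])).round(1) for v in e])
for n,b in dict(reg=(205,265,300,375),read=(335,225,440,350),pad=(490,285,585,355)).items():
    x0,y0,x1,y1=[int(q*s) for q in b]; print(n,np.percentile(g[y0:y1,x0:x1],[2,10,30,50,70,90,98]))
comp(g>150,(485,280,590,360),'pad',.03,100)
comp((g<140)&(g>0),(496,290,580,350),'keys',.038)
comp(g>150,(365,325,430,352),'car',.044)
comp(g>150,(335,225,440,352),'reader',.07,100)
comp(g<75,(205,265,300,375),'reg',.095,100)
comp(g>85,(236,292,265,332),'rock',.108)
out=np.hstack([cv2.resize(f[int(y*s):int(y*s)+66,int(x*s):int(x*s)+66],(264,264)*1,interpolation=cv2.INTER_NEAREST) for x,y in((202,270),(348,270),(488,270))])
cv2.imwrite('pics/crop.png',out[:,:,::-1])
```

```text
reg [ 15.  54.  82. 117. 137. 140. 142.]
read [ 61. 120. 134. 139. 147. 172. 173.]
pad [ 81.  127.  137.  140.  167.8 172.  173. ]
pad 1182.5 px [343.7 204.8] C [ 0.532  -0.2933] sz [np.float64(0.097), np.float64(0.169)] ang [np.float64(-15.4), np.float64(-104.5)]
pad 133.5 px [356.9 211.2] C [ 0.5092 -0.3372] sz [np.float64(0.032), np.float64(0.059)] ang [np.float64(-16.7), np.float64(-105.0)]
keys 166.0 px [338. 218.] C [ 0.4854 -0.2706] sz [np.float64(0.141), np.float64(0.034)] ang [np.float64(-90.5), np.float64(176.7)]
keys 79.5 px [356.6 211. ] C [ 0.5085 -0.3344] sz [np.float64(0.024), np.float64(0.049)] ang [np.float64(-16.7), np.float64(-105.0)]
keys 40.0 px [339.5 207.5] C [ 0.5211 -0.2774] sz [np.float64(0.024), np.float64(0.024)] ang [np.float64(-90.5), np.float64(177.1)]
keys 36.0 px [325.9 203.7] C [ 0.5346 -0.2321] sz [np.float64(0.026), np.float64(0.022)] ang [np.float64(-28.1), np.float64(-118.0)]
keys 157.5 px [347.5 189. ] C [ 0.5848 -0.3077] sz [np.float64(0.153), np.float64(0.028)] ang [np.float64(-90.5), np.float64(176.4)]
keys 48.0 px [317.6 196.4] C [ 0.5602 -0
[... 443 characters left out ...]
] ang [np.float64(-80.2), np.float64(-171.5)]
reader 1110.0 px [247.1 170.5] C [0.6447 0.0327] sz [np.float64(0.13), np.float64(0.109)] ang [np.float64(-80.2), np.float64(-171.3)]
reg 243.5 px [160.  200.9] C [0.538  0.3166] sz [np.float64(0.069), np.float64(0.046)] ang [np.float64(-18.8), np.float64(-111.7)]
reg 129.5 px [159.1 199.3] C [0.543 0.32 ] sz [np.float64(0.05), np.float64(0.033)] ang [np.float64(-16.2), np.float64(-109.1)]
reg 394.5 px [168.8 216.6] C [0.4863 0.2862] sz [np.float64(0.187), np.float64(0.105)] ang [np.float64(-53.2), np.float64(-144.1)]
rock 80.5 px [159.3 199.6] C [0.5394 0.3165] sz [np.float64(0.042), np.float64(0.024)] ang [np.float64(-16.2), np.float64(-109.1)]
```

View pics/crop.png

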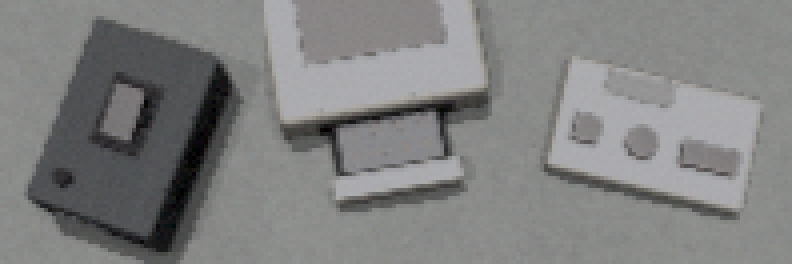

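```bash
cat >> h.py <<'E'
from scipy.spatial.transform import Rotation as Ro
def tool():
    s=manip.sense(); q=s['eef_rot']; return s,Ro.from_quat([*q[1:],q[0]])
def rel(target,zyaw=None):
    "rotation vector and shift (cm) in tool axes to target (tool down, jaw axis at zyaw deg); shift in axes after the turn"
    s,R=tool(); Rn=R
    if zyaw is not None:
        best=None
        for a in (zyaw,zyaw+180):
            z=np.array([np.cos(np.radians(a)),np.sin(np.radians(a)),0]); x=np.array([0,0,-1.]);
            Rt=Ro.from_matrix(np.c_[x,np.cross(z,x),z]); rv=(R.inv()*Rt).as_rotvec()
            if best is None or np.linalg.norm(rv)<np.linalg.norm(best): best=rv;Rn=Rt
        print('turn',best.round(3))
    print('at',s['eef_pos'].round(4),'F',s['wrist_force'].round(1),'t',round(s['time'],2),'z axis',R.as_matrix()[:,2].round(3),'y axis',R.as_matrix()[:,1].round(3))
    print('shift cm',(Rn.inv().apply(np.array(target)-s['eef_pos'])*100).round(2))
E
python3 - <<'E'
from h import *
import pickle
D=pickle.load(open('D.pkl','rb'));d=D['side']
P=dict(rock=(.539,.3165,.108),round=(.521,-.2774,.038),bar=(.5085,-.3344,.038),sq=(.5346,-.2321,.038),car=(.494,.0075,.044),jar=ray(D['top'],333*.64,386*.64,.045),tube=ray(D['top'],466*.64,382*.64,.039))
im=cv2.resize(d['frame'],None,fx=3,fy=3)
for k,p in P.items():
    u=np.array(proj(d,p)); print(k,np.round(p,3),u.round(1)); cv2.drawMarker(im,tuple((u*3+1).astype(int)),(255,0,0),cv2.MARKER_CROSS,12,1)
cv2.imwrite('pics/s.png',im[480:800,400:1100,::-1])
rel((.6,-.2,.25),-16.5)
E
```

```text
rock [0.539 0.316 0.108] [172.7 225.6]
round [ 0.521 -0.277  0.038] [308.7 178.1]
bar [ 0.508 -0.334  0.038] [320.5 174.2]
sq [ 0.535 -0.232  0.038] [298.2 180.8]
car [0.494 0.008 0.044] [260.9 208.6]
jar [0.391 0.146 0.045] [252.3 241. ]
tube [ 0.398 -0.135  0.039] [310.7 205.3]
turn [-0.883 -0.001 -0.001]
at [ 0.2625 -0.6213  0.2218] F [-0.2 -0.  -0.1] t 0.1 z axis [ 0.389 -0.921 -0.002] y axis [ 0.921  0.389 -0.   ]
shift cm [-2.82 49.98 20.39]
```

View pics/s.png

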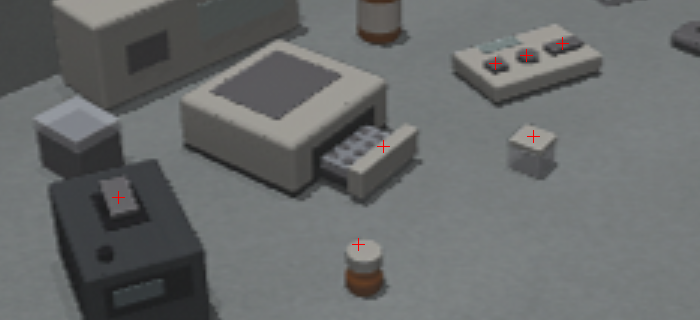

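Side-view projections land on the keys, the rocker and the carriage, so the top-view positions agree. Now I'll shut the fingers and turn.

Call:
jog_arm(
  plan="0.172 0 0 -1 0 0 -1;0.172 0 0 -1 0 0 -1;0.172 0 0 -1 0 0 -1;0.172 0 0 0 0 0 -1;0 0 0 0 0 0 -1",
  force=20,
)

```text
time: 0.72
eef_pos: [0.2628, -0.6215, 0.2522]
eef_rot: [-0.423, -0.566, -0.424, 0.566]
wrist_force: [0.4, 0.4, 0.3]
grip_width: 0.0414
```

```bash
python3 -c "
from h import *
rel((.6,-.2,.25),-106.5)
rel((.563,.309,.2),-106.5)"
```

```text
turn [ 0.001 -0.     0.001]
at [ 0.2628 -0.6215  0.2522] F [0.4 0.4 0.3] t 0.72 z axis [-0.283 -0.959 -0.   ] y axis [ 0.959 -0.283 -0.001]
shift cm [  0.22  20.36 -49.99]
turn [ 0.001 -0.     0.001]
at [ 0.2628 -0.6215  0.2522] F [0.4 0.4 0.3] t 0.72 z axis [-0.283 -0.959 -0.   ] y axis [ 0.959 -0.283 -0.001]
shift cm [  5.22   2.36 -97.74]
```

Call:
jog_arm(
  plan="0 0 0 0 2.4 -5.5 -1;0 0 0 0 2.4 -5.5 -1;0 0 0 0 2.4 -5.5 -1;0 0 0 0 2.4 -5.5 -1;0 0 0 0 2.4 -5.5 -1;0 0 0 0 2.4 -5.5 -1;0 0 0 0 2.4 -5.5 -1;0 0 0 0 2.4 -5.5 -1",
)

```text
time: 1.72
eef_pos: [0.5727, -0.2529, 0.2524]
eef_rot: [-0.424, -0.566, -0.424, 0.566]
wrist_force: [0.5, -0.5, 0.2]
grip_width: 0.0005
```

Call:
jog_arm(
  plan="0 0 0 0 -2.1 -5.5 -1;0 0 0 0 -2.1 -5.5 -1;0 0 0 0 -2.1 -5.5 -1;0 0 0 0 -2.1 -5.5 -1;0 0 0 0 -2.1 -5.5 -1;0 0 0 0 -2.1 -5.5 -1;0 0 0 0 -2.1 -5.5 -1;0 0 0 0 0 0 -1",
)

```text
time: 2.72
eef_pos: [0.5388, 0.1625, 0.2525]
eef_rot: [0.426, 0.564, 0.428, -0.564]
wrist_force: [-0.5, 0.5, -0.6]
grip_width: 0.0003
```

```bash
python3 -c "
from h import *
rel((.560,.310,.14),-106.5)"
```

```text
turn [ 0.013 -0.002  0.001]
at [0.5388 0.1625 0.2525] F [-0.5  0.5 -0.6] t 2.73 z axis [-0.272 -0.962 -0.002] y axis [ 0.962 -0.272 -0.001]
shift cm [ 11.25  -2.16 -14.75]
```

Call:
jog_arm(
  plan="0 0 0 0 -0.7 -4.9 -1;0 0 0 0 -0.7 -4.9 -1;0 0 0 0 -0.7 -4.9 -1;0 0 0 0 0 0 -1;0 0 0 4 0 0 -1;0 0 0 4 0 0 -1;0 0 0 3 0 0 -1;0 0 0 0 0 0 -1",
)

```text
time: 3.72
eef_pos: [0.561, 0.3001, 0.1402]
eef_rot: [-0.423, -0.565, -0.423, 0.569]
wrist_force: [-0.0, -0.7, 1.5]
grip_width: 0.0004
```

```bash
python3 -c "
from h import *
rel((.560,.310,.106),-106.5)
d=cam('side');e=cam('top')
p=manip.sense()['eef_pos'];print(proj(d,p),proj(e,p))
a=cv2.resize(d['frame'][170:270,115:235],None,fx=4,fy=4);b=cv2.resize(e['frame'][150:250,100:200],None,fx=4,fy=4)
cv2.imwrite('pics/r1.png',np.hstack([a,b])[:,:,::-1])"
```

```text
turn [-0.     0.005  0.003]
at [0.561  0.3001 0.1402] F [-0.  -0.7  1.5] t 3.73 z axis [-0.284 -0.959  0.005] y axis [ 0.959 -0.284 -0.003]
shift cm [ 3.42 -0.38 -0.92]
(np.float64(170.82939316502183), np.float64(209.78440815279242)) (np.float64(161.88898814784068), np.float64(190.03297029687977))
```

View pics/r1.png

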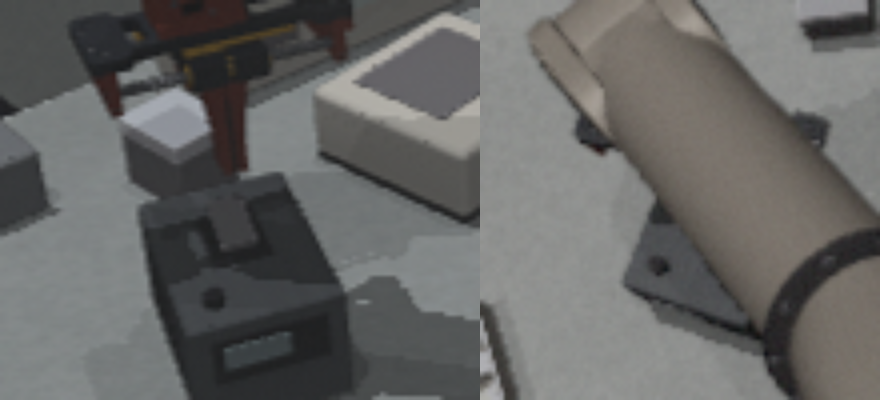

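The side view has the fingertips at about (173,212), matching the predicted TCP of (171,210). They sit just beyond the raised end of the rocker. Correcting 9 mm sideways, then pressing.

Call:
jog_arm(
  plan="0 0 0 0 -0.4 -0.9 -1;0 0 0 1 0 0 -1;0 0 0 1 0 0 -1;0 0 0 0.5 0 0 -1;0 0 0 0.5 0 0 -1;0 0 0 0.3 0 0 -1;0 0 0 0 0 0 -1;0 0 0 0 0 0 -1",
)

```text
time: 4.82
eef_pos: [0.561, 0.313, 0.1099]
eef_rot: [0.423, 0.567, 0.423, -0.567]
wrist_force: [2.8, -0.7, 2.2]
grip_width: 0.0003
```

```bash
python3 -c "
from h import *
rel((.560,.310,.106),-106.5)"
```

```text
turn [-0. -0. -0.]
at [0.561  0.313  0.1099] F [ 2.8 -0.7  2.2] t 4.83 z axis [-0.284 -0.959 -0.   ] y axis [ 0.959 -0.284  0.   ]
shift cm [ 0.39 -0.01  0.32]
```

Call:
jog_arm(
  plan="0 0 0 0.2 0 0 -1;0 0 0 0.2 0 0 -1;0 0 0 0 0 0 -1;0 0 0 0 0 0 -1",
)

```text
time: 5.32
eef_pos: [0.5613, 0.3131, 0.109]
eef_rot: [0.423, 0.567, 0.423, -0.566]
wrist_force: [-3.7, -5.6, 23.3]
grip_width: 0.0006
```

Force jumped to 23 N at z = 0.109, which is the predicted end stop. Backing off to look.

Call:
jog_arm(
  plan="0 0 0 -2 0 0 -1;0 0 0 -4 0 0 -1;0 0 0 -4 0 0 -1;-0.15 0 0 0 0 5 -1;-0.15 0 0 0 0 5 -1;-0.14 0 0 0 0 5 -1;0 0 0 0 0 5 -1;0 0 0 0 0 0 -1",
)

```text
time: 6.32
eef_pos: [0.548, 0.1116, 0.2057]
eef_rot: [0.535, 0.462, 0.535, -0.463]
wrist_force: [-0.6, 0.9, 0.2]
grip_width: 0.0002
```

```bash
python3 -c "
from h import *
rel((.445,0,.12),-81)
d=cam('side');e=cam('top')
a=cv2.resize(d['frame'][170:270,115:235],None,fx=4,fy=4);b=cv2.resize(e['frame'][150:250,100:200],None,fx=4,fy=4)
cv2.imwrite('pics/r2.png',np.hstack([a,b])[:,:,::-1])"
```

```text
turn [-0.012  0.002  0.001]
at [0.548  0.1116 0.2057] F [-0.6  0.9  0.2] t 6.33 z axis [ 0.144 -0.99   0.002] y axis [ 0.99   0.144 -0.001]
shift cm [  8.57 -11.92   9.41]
```

View pics/r2.png

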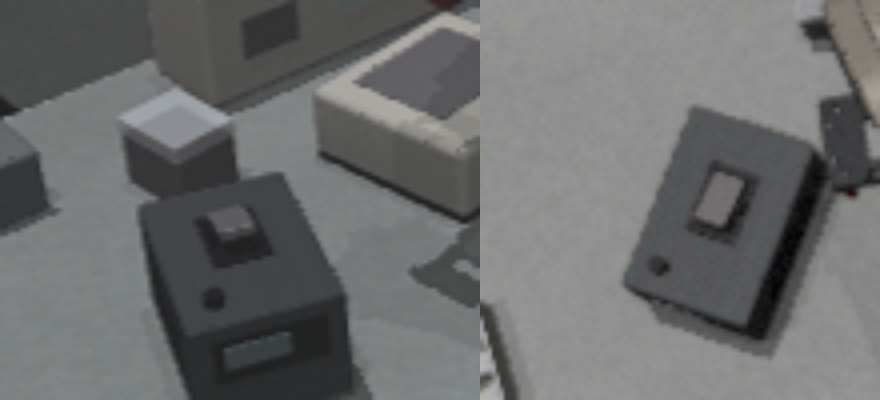

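The rocker is over: in the crop its near end is now raised and the far end is down. Next the carriage: descend in front of it, clear of the jar and the tube box.

Call:
jog_arm(
  plan="-0.012 0 0 0 -4 3.1 -1;0 0 0 0 -4 3.1 -1;0 0 0 0 -3.9 3.2 -1;0 0 0 4 0 0 -1;0 0 0 4.5 0 0 -1;0 0 0 5 0 0 -1;0 0 0 5 0 0 -1;0 0 0 0 0 0 -1",
)

```text
time: 7.42
eef_pos: [0.4425, 0.0063, 0.0182]
eef_rot: [0.538, 0.455, 0.542, -0.458]
wrist_force: [-1.5, -0.1, 0.9]
grip_width: 0.0004
```

```bash
python3 -c "
from h import *
rel((.474,.0045,.020),-81)
d=cam('side');a=cv2.resize(d['frame'][160:260,220:340],None,fx=4,fy=4)
cv2.imwrite('pics/c1.png',a[:,:,::-1])"
```

```text
turn [ 0.01  -0.002  0.007]
at [0.4425 0.0063 0.0182] F [-1.5 -0.1  0.9] t 7.42 z axis [ 0.166 -0.986 -0.002] y axis [ 0.986  0.166 -0.007]
shift cm [-0.18  3.08  0.67]
```

View pics/c1.png

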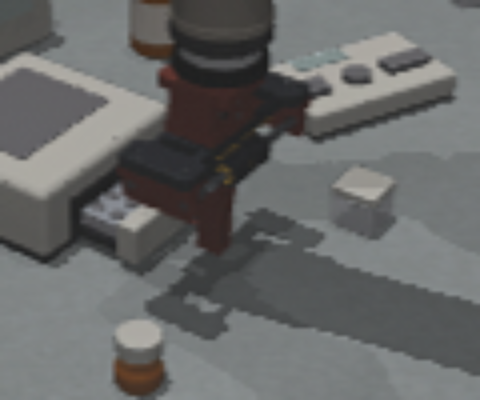

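Fingertips are about 20–30 mm in front of the carriage face, at (215,245) in the crop, clear of the jar and tube box. Pushing.

Call:
jog_arm(
  plan="0 0 0 0 1 0.3 -1;0 0 0 0 1 0.3 -1;0 0 0 0 1 0 -1;0 0 0 0 1 0 -1;0 0 0 0 1 0 -1;0 0 0 0 1 0 -1;0 0 0 0 0.5 0 -1;0 0 0 0 0 0 -1",
)

```text
time: 8.48
eef_pos: [0.5114, 0.0095, 0.0207]
eef_rot: [0.54, 0.458, 0.539, -0.457]
wrist_force: [0.2, 0.6, 0.3]
grip_width: 0.0003
```

Call:
jog_arm(
  plan="0 0 0 0 0.4 0 -1;0 0 0 0 0.4 0 -1;0 0 0 0 0.3 0 -1;0 0 0 0 0 0 -1;0 0 0 0 0 0 -1",
)

```text
time: 9.1
eef_pos: [0.5196, 0.0108, 0.0203]
eef_rot: [0.539, 0.457, 0.54, -0.458]
wrist_force: [-6.2, -0.6, 4.0]
grip_width: 0.0004
```

Call:
jog_arm(
  plan="0 0 0 0 0.3 0 -1;0 0 0 0 0.3 0 -1;0 0 0 0 0 0 -1;0 0 0 0 0 0 -1",
)

```text
time: 9.6
eef_pos: [0.5196, 0.0106, 0.0195]
eef_rot: [0.536, 0.453, 0.542, -0.462]
wrist_force: [-19.4, -2.3, 15.3]
grip_width: 0.0009
```

Stalled at −19 N with no further movement: at the stop. Backing off, rising and moving toward the pad.

Call:
jog_arm(
  plan="0 0 0 0 -2.5 0 -1;0 0 0 0 -2.5 0 -1;0 0 0 -5 0 0 -1;0 0 0 -5 0 0 -1;0 0 0 -5 0 0 -1;0 0 0 0 2 5 -1;0 0 0 0 2 5 -1;0 0 0 0 0 0 -1",
)

```text
time: 10.6
eef_pos: [0.5359, -0.0928, 0.1711]
eef_rot: [0.539, 0.459, 0.536, -0.459]
wrist_force: [0.3, 0.3, 0.9]
grip_width: 0.0004
```

```bash
python3 -c "
from h import *
rel((.521,-.2774,.055),-105)
d=cam('side');a=cv2.resize(d['frame'][140:240,190:350],None,fx=4,fy=4)
e=cam('top');b=cv2.resize(e['frame'][130:230,190:290],None,fx=4,fy=4)
cv2.imwrite('pics/c2.png',cv2.resize(np.hstack([a,b]),(780,300))[:,:,::-1])"
```

```text
turn [ 0.419  0.001 -0.003]
at [ 0.5359 -0.0928  0.1711] F [0.3 0.3 0.9] t 10.6 z axis [ 0.157 -0.988  0.002] y axis [0.988 0.157 0.003]
shift cm [11.61  3.34 18.22]
```

View pics/c2.png

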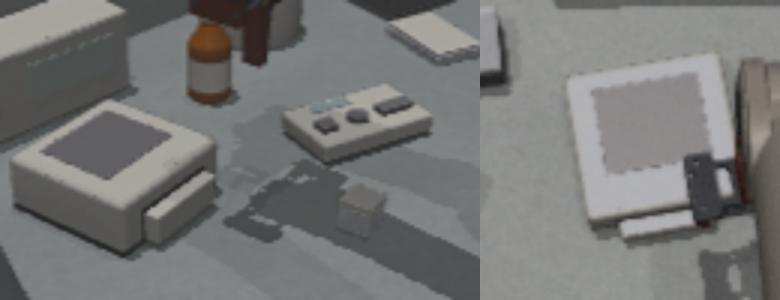

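The carriage block is now flush against the reader. Approaching the round key.

Call:
jog_arm(
  plan="0.14 0 0 0 0 0 -1;0.14 0 0 0 0 0 -1;0.14 0 0 0 0 0 -1;0 0 0 0 1.1 6 -1;0 0 0 0 1.1 6 -1;0 0 0 3 1.1 6 -1;0 0 0 6 0 0 -1;0 0 0 0 0 0 -1",
)

```text
time: 11.7
eef_pos: [0.5171, -0.2631, 0.0794]
eef_rot: [-0.429, -0.558, -0.435, 0.561]
wrist_force: [-0.6, 0.5, 0.4]
grip_width: 0.0002
```

```bash
python3 -c "
from h import *
rel((.521,-.2774,.036),-105)
p=manip.sense()['eef_pos']
d=cam('side');print(proj(d,p));a=cv2.resize(d['frame'][140:215,260:360],None,fx=6,fy=6)
cv2.imwrite('pics/k1.png',a[:,:,::-1])"
```

```text
turn [ 0.007 -0.002  0.009]
at [ 0.5171 -0.2631  0.0794] F [-0.6  0.5  0.4] t 11.7 z axis [-0.252 -0.968 -0.002] y axis [ 0.968 -0.252 -0.009]
shift cm [4.34 0.74 1.28]
(np.float64(308.00862579240845), np.float64(170.05460560369613))
```

View pics/k1.png

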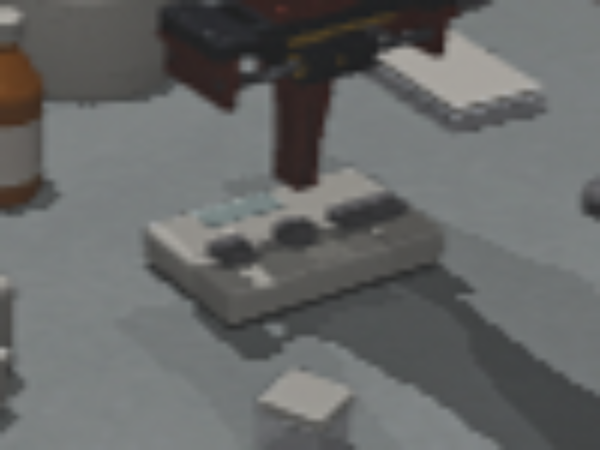

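The fingertip is about 40 mm above the round key and lines up with its predicted pixel.

Call:
jog_arm(
  plan="0 0 0 0 0.4 0.7 -1;0 0 0 0.5 0.4 0.6 -1;0 0 0 1.5 0 0 -1;0 0 0 1 0 0 -1;0 0 0 0.8 0 0 -1;0 0 0 0 0 0 -1;0 0 0 0 0 0 -1",
)

```text
time: 12.62
eef_pos: [0.5249, -0.2806, 0.0452]
eef_rot: [0.432, 0.56, 0.432, -0.56]
wrist_force: [0.4, 0.4, 0.4]
grip_width: 0.0005
```

```bash
python3 -c "
from h import *
rel((.521,-.2774,.033),-105)"
```

```text
turn [ 0.006  0.    -0.   ]
at [ 0.5249 -0.2806  0.0452] F [0.4 0.4 0.4] t 12.62 z axis [-0.253 -0.967  0.   ] y axis [ 0.967 -0.253  0.   ]
shift cm [ 1.22 -0.46 -0.21]
```

Call:
jog_arm(
  plan="0 0 0 0 -0.4 -0.2 -1;0 0 0 0 0 0 -1;0 0 0 0.5 0 0 -1;0 0 0 0.4 0 0 -1;0 0 0 0.3 0 0 -1;0 0 0 0 0 0 -1;0 0 0 0 0 0 -1",
)

```text
time: 13.5
eef_pos: [0.5216, -0.2777, 0.0334]
eef_rot: [0.432, 0.56, 0.432, -0.56]
wrist_force: [-0.8, 1.4, 5.9]
grip_width: 0.0001
```

Call:
jog_arm(
  plan="0 0 0 0.2 0 0 -1;0 0 0 0.1 0 0 -1;0 0 0 0 0 0 -1;0 0 0 0 0 0 -1",
)

```text
time: 14.0
eef_pos: [0.5217, -0.2778, 0.0331]
eef_rot: [0.432, 0.56, 0.432, -0.56]
wrist_force: [-8.5, 4.5, 30.2]
grip_width: 0.0008
```

Stalled at z = 0.0331 with 30 N, so the round key is fully down. Moving to the bar key, 58 mm along the pad's −y.

Call:
jog_arm(
  plan="0 0 0 -2 0 0 -1;0 0 0 -2 0 0 -1;0 0 0 0 0.1 3 -1;0 0 0 0 0 2.8 -1;0 0 0 0 0 0 -1;0 0 0 0 0 0 -1",
)

```text
time: 14.75
eef_pos: [0.5079, -0.3327, 0.0697]
eef_rot: [0.432, 0.56, 0.433, -0.559]
wrist_force: [0.4, -0.1, 0.2]
grip_width: 0.0006
```

```bash
python3 -c "
from h import *
rel((.508,-.334,.033),-105)
p=manip.sense()['eef_pos']
d=cam('side');print(proj(d,p));a=cv2.resize(d['frame'][140:215,260:360],None,fx=6,fy=6)
cv2.imwrite('pics/k2.png',a[:,:,::-1])"
```

```text
turn [ 0.006 -0.001  0.001]
at [ 0.5079 -0.3327  0.0697] F [ 0.4 -0.1  0.2] t 14.75 z axis [-0.253 -0.968 -0.001] y axis [ 0.968 -0.253 -0.001]
shift cm [3.67 0.05 0.12]
(np.float64(321.1949971515987), np.float64(167.19611392857718))
```

View pics/k2.png

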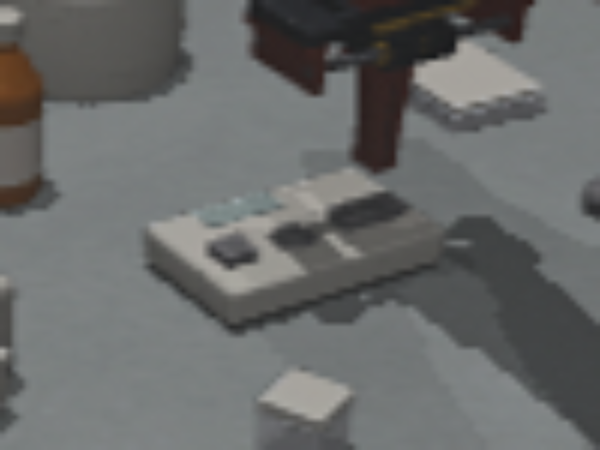

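The round key is visibly lower at (295,235), and the pad hasn't moved. The fingertip is above the bar key at (370,207). Pressing.

Call:
jog_arm(
  plan="0 0 0 1.5 0 0.1 -1;0 0 0 1 0 0 -1;0 0 0 0.6 0 0 -1;0 0 0 0.4 0 0 -1;0 0 0 0.3 0 0 -1;0 0 0 0.2 0 0 -1;0 0 0 0 0 0 -1;0 0 0 0 0 0 -1",
)

```text
time: 15.8
eef_pos: [0.5071, -0.3343, 0.0329]
eef_rot: [-0.432, -0.56, -0.432, 0.56]
wrist_force: [-10.0, 6.7, 27.9]
grip_width: 0.0002
```

Stalled at z = 0.0329 with 28 N and held for over 0.1 s: the bar key is fully down. Letting it go.

Call:
jog_arm(
  plan="0 0 0 -1.5 0 0 -1;0 0 0 -4 0 0 -1;0 0 0 -5 0 0 -1;0 0 0 -5 0 0 -1;0 0 0 0 0 5 -1;0 0 0 0 0 5 -1;0 0 0 0 0 0 -1;0 0 0 0 0 0 -1",
)

```text
time: 16.8
eef_pos: [0.4823, -0.4312, 0.185]
eef_rot: [0.432, 0.56, 0.432, -0.56]
wrist_force: [0.2, 0.9, 0.4]
grip_width: 0.0006
```

```bash
python3 -c "
from h import *
import pickle
D0=pickle.load(open('D.pkl','rb'))
d=cam('side');e=cam('top')
s=manip.sense();print(s['eef_pos'],s['wrist_force'].round(1))
a=cv2.resize(d['frame'][140:340,90:390],(780,520),interpolation=cv2.INTER_CUBIC)
cv2.imwrite('pics/fin.png',a[:,:,::-1])
x0,y0=310,180
for n,f in(('before',D0['top']['frame']),('after',e['frame'])):
    g=cv2.cvtColor(f,cv2.COLOR_RGB2GRAY)[y0:230,x0:378]
    c=max(cv2.findContours((g>150).astype(np.uint8),cv2.RETR_EXTERNAL,cv2.CHAIN_APPROX_NONE)[0],key=cv2.contourArea)
    print(n,cv2.minAreaRect(c))"
```

```text
[ 0.48301588 -0.43004419  0.18501329] [ 0.3 -1.3 -0. ]
before ((33.66339111328125, 24.8192138671875), (49.98070526123047, 27.654695510864258), 13.495732307434082)
after ((33.40655517578125, 24.772130966186523), (49.472496032714844, 27.771018981933594), 13.240520477294922)
```

View pics/fin.png

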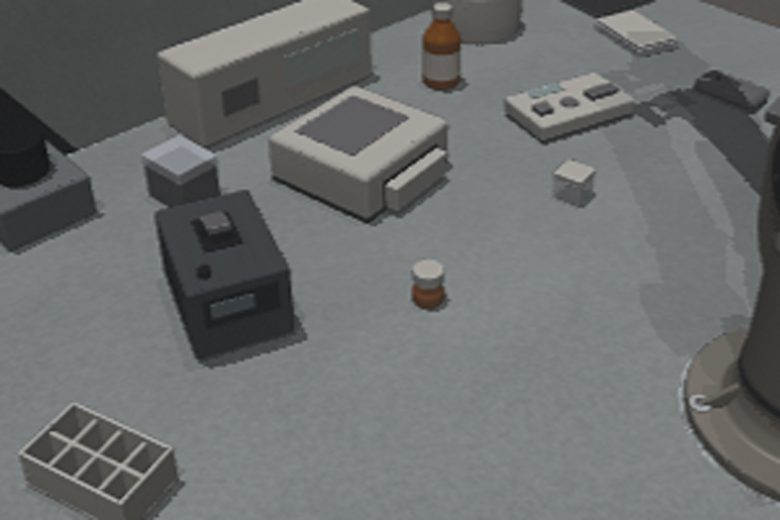

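The final picture shows the rocker over at (215,225), the carriage flush at (417,178), the round key sunk at (569,101) and the bar key up again at (600,90). The jar, tube box, reagent bottle and rack look unmoved. Handing in.

```bash
python3 -c "
from plant import workorder
print(workorder.sign_off())"
```

```text
the job is handed in; nothing more can be done
None
```

I did all four steps in order with closed fingers and handed the job in at about 17 s of robot time. The sign-off gave no verdict.

| Step | What the arm felt | What the pictures showed |
|---|---|---|
| Rocker | 23 N at z = 0.109 m, where I expected the end stop | right over, near end now raised |
| Carriage | no further movement at 19 N | flush against the reader |
| Round key | stopped at z = 0.0331 m with 30 N | still down after release |
| Bar key | stopped at z = 0.0329 m with 28 N, held briefly, then released | up again |

**Last checks:** the pad moved about 0.3 pixel (roughly 1 mm), and the arm was clear of everything with wrist force near zero. The jar, tube box, reagent bottle, tip box and rack look unmoved, judged by eye rather than measured. The mouse was partly hidden by the arm in the last picture; the tool never went down near it. I did not measure the joint values directly, and none of the checks failed or disagreed.

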